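Lever open the stiff nail box and put the pry tool away

TASK

Take the pry tool from its slanted rest, work its blade under the red front lip of the nail box and lever the stiff lid up until it stands open by itself, past 60 degrees, without ramming the box and without touching the lid with the gripper. Then stand the pry tool, blade down, in the blue cup and let go; leave the cup upright and everything else where it is.

Things in the scene. Friction and masses are not known exactly. Their poses are not given: they have to be found in the camera images.
- nail_box: Wooden nail box fixed to the bench, 120 deep (x) x 160 wide (y) x 60 mm high without lid; origin at the centre of its underside; the robot is on its -x side. A dark sill juts 28 mm from the front wall (x -60 to -88 mm), its top at z 53 mm, leaving a gap 7 mm high below the closed lid's lip, which overhangs the wall by 9 mm (to x -69 mm). The lid, 7 thick with a red front lip, has no handle.
- lid (a joint): Lid angle in rad: 0 closed, grows as the front edge rises, at most 1.9. Starts shut or ajar by up to 0.04. Stiff hinge (about 3 N at the lip): the lid stays where it is left.
- lid_edge (a point): Middle of the lower edge of the lid's red front lip, 129 mm from the hinge; moves with the lid.
- lid_hinge (a point): Middle of the lid's hinge axis, which runs along the box's y at the top of its back wall, 60 mm above the bench; axes as the box's.
- sill (a point): Point on the sill's top face, 11 mm in front of the lip, mid width; z 53 mm.
- pry: Pry tool, 130 g: orange handle 88 long (z 0 to 88), 26 wide (y), 18 thick (x, mm); a steel blade 18 wide (y), 2 thick (x) sticks out along -z by 60 to 80 mm: set differently each time, clamped firmly, length not reported. Origin at the handle's front end, where the blade comes out; z towards the butt. Starts in the rest, leaning 35 degrees from vertical, blade down.
- pry_grip (a point): Point on the tool's axis in the handle, 62 mm from the handle's front end, 26 mm from the butt; free all round at the start.
- rest: Plywood and dark wood rest, fixed, base 100 x 90 mm. Its channel slopes 35 degrees from vertical, upper end towards its own -x, and holds the first 36 mm of the handle between cheeks 8 mm thick, 16 mm high; lift the tool out towards +x and up. Origin on the bench, 46 mm beyond (+x of) the handle's front end, under the blade.
- cup: Blue open tool cup, loose, 68 across the rim, 90 tall, wall 3 mm, 450 g; origin at the centre of its underside.
- cup_in (a point): Centre of the cup's inner floor.
- sanding_block: Bystander, leave alone: cork sanding block 70 x 40 x 30 mm.
- offcut: Bystander, leave alone: pale wood offcut 100 x 35 x 20 mm.
- hammer: Bystander, leave alone: claw hammer lying on the bench.
- glue: Bystander, leave alone: yellow glue bottle, 48 across, 130 high mm.
- screw_jar: Bystander, leave alone: glass screw jar, 64 across, 75 tall mm.
- screwdriver: Bystander, leave alone: screwdriver lying on the bench.
- mallet_head: Bystander, leave alone: black rubber mallet head 110 x 65 x 60 mm.
There are look-alikes about, which are no part of the job. Several things have the shape of the pry; the one meant has the colours described above.

How it is judged:
On the way, in this order (a step that is already met when the one before it is completed fails the run):
1. the pry tool has been taken out of its rest, the lid still shut (distance of pry from where it was at the start of the episode above 0.06 m and value of joint lid below 0.1 rad), for 0.1 s.
2. the blade is lifting the lid: it is pressed by the tool and open by 0.2 rad or more (contact force between pry and lid above 0.3 N and value of joint lid above 0.2 rad), for 0.1 s.
At the end, for the whole second after the job is handed in: The lid stands open by more than 60 degrees (1.05 rad); the pry tool stands blade down in the cup, the handle's front end within 36 mm of the cup's axis and 30 to 90 mm above its floor, leaning less than 0.6 rad, at rest and released; the cup is upright (within 0.1 rad) (value of joint lid above 1.05 rad and horizontal distance between pry and cup_in below 0.036 m and z of pry in the frame of cup_in between 0.03 and 0.09 m and angle between pry's own z axis and vertical below 0.6 rad and linear speed of pry below 0.02 m/s and angle between cup's own z axis and vertical below 0.1 rad); the robot touches nothing.
It fails at once if the gripper or arm touches the lid (contact force between any of the fingers, the arm and lid above 1 N).
It fails at once if the tool rams the box or lid with more than 40 N (contact force between pry and nail_box above 40 N or contact force between pry and lid above 40 N).
It fails at once if a bystander is moved by more than 25 mm (distance of any of sanding_block, offcut, hammer, glue, screw_jar, screwdriver, mallet_head from where it was at the start of the episode above 0.025 m).
It also fails if it takes over 61 s, if anything falls off the work surface, if the arm or the gripper's body presses on something with over 40 N, if the wrist force passes 120 N, or if a joint passes its speed limit or range.

ROBOT

A 6-joint arm with a two-finger parallel gripper is mounted at the origin on the work surface. World frame = base frame: x ahead of the robot, y to its left, z up, the work surface at z = 0. Lengths are in m, angles in rad, forces in N, time in s.
With the tool pointing down it reaches from about 0.3 to 0.775 m from the base axis. Payload 14.6 kg.
Tool frame: the origin (TCP) lies on the centre line of the jaws, within the pads' length; the fingertips stand 19 mm ahead of it and the grasp point (between the pads) is the TCP; z points along the fingers, y is the line along which they close (so a half turn about z gives the same grasp; the last joint's range is limited). The gripper opens to 94 mm and grips with 3 to 60 N. Pads are 16 mm wide; open, the fingers measure 119 mm over their backs; the gripper's body (75 mm by 177 mm) begins 78 mm behind the grasp point.
Start: joints at [1.132, 0.3, 1.521, -0, 1.321, -0.067], TCP at [0.2, 0.512, 0.224] pointing down, gripper open.
Joint ranges: [-3.03, 3.03], [-0.79, 2.21], [0.23, 2.52], [-1.04, 4.18], [0, 3.07], [-2.55, 2.55]. Speed limits (rad/s): [2.22, 2.22, 2.57, 3.14, 3.14, 3.14].

INTERFACE

Orientations are given as a unit quaternion [x, y, z, w].
In Python, from plant import env, optics, order, nets gives the robot as it stands. The module is installed in compiled form; this text tells all that it offers.
- The arm moves only by the shell command python3 -m creep 'ROWS' [OPENING]. ROWS is text: rows parted by semicolons, each of 6 numbers parted by spaces: the shift along the tool's x, y, z in mm, then the turn, a rotation vector about the tool's x, y, z in rad. In form: x y z rx ry rz; .... A call has 1 to 10 rows; each row shifts and turns the commanded pose from where the row before left it, along the tool's axes as they then stand; what a row does not reach is not made up. A row lasts 1/10 s, in which the tool goes at most 50 mm and 8.59 degrees, less where a joint would pass 70% of its speed; a pose out of reach is approached as far as the arm can. A call is refused whole if a number of a shift passes 50 or a number of a turn 0.15, either way. A call with a gripper value outside its range is refused whole. OPENING is the opening, from 0 (shut) to 1 (fully open), set as the call begins (- or left out, the last holds). The fingers move at their own pace and stop on an object; the grip force is fixed at half the most. Time passes only in rows, so rows that do not move let the fingers close. It gives the time, the measured TCP pose, the force, the opening and the grip force at its end, in the units of the state.
- env.read_state(): the state, without advancing time (a new reading comes with each control period).
- optics.read_camera(name): name is "scene" or "side" or "wrist"; returns the picture (384x512x3 uint8, red, green, blue); there is no depth.
- optics.camera_info(name): a dict with "mtx" (3x3 intrinsics, pixels), "rvec" (rotation vector, rad) and "tvec" (3), from world to camera coordinates, as OpenCV has them; the wrist camera has in their place "tool_from_camera" (4x4, takes a point from camera to tool coordinates, whose origin is the TCP and whose axes are the flange's). Camera axes: x right, y down, z forward; pixel columns grow to the right and rows downward; lengths in m; the calibration is good to about 2 mm. A picture is of the moment at which its call begins: read the wrist's pose just before it. camera_info takes no time and is no camera call.
- order.finish_job(): hands the job in; it is judged then, once.
Trained networks look in the newest picture that a camera, given by its name, has taken for a name from the list of things; names that differ only in an ending like _2 or _b are one class to them, and where a whole thing is asked for, a point or a joint stands for the part that bears it (a point fixed in the world has none). Each returns a list of dicts, best first, with "confidence" (0 to 1); they miss things now and then, are a little off and sometimes report something else, mostly with a low value. They report only what shows in the picture. A call takes as long as a camera call. They do not tell look-alikes from the thing itself.
- nets.look_for(camera, label): "rect" ([centre column, centre row, width, height] as shares, 0 to 1, of the picture: columns of its width, rows of its height, round what is visible of it).
- nets.masks_of(camera, label): "region" (384x512 bool, what is visible of it) and "rect" ([centre column, centre row, width, height] as shares, 0 to 1, of the picture: columns of its width, rows of its height, round what is visible of it).
The state is a dict: "time": time; "qpos": joint angles; "qd": joint speeds; "tau": joint torques, N m; "tool_pos": TCP position; "orientation": TCP orientation; "force": force on the tool from outside, world axes, zero at the start; "torque": the same for the moment, N m; "grip_width": finger opening in m; "grasp_force": force on a finger pad.
Only numpy, scipy, OpenCV 4.12 (cv2) and the standard library are available. Lean on these libraries where they do the work, as an engineer would, in place of code of your own. Each camera call takes 0.05 s, during which the arm holds its last target. There are 200 camera calls.

## Working session

There is one attempt and no reset: what is moved stays moved. The work goes in short steps, Python scripts to look and compute and a shell command to move; the robot and the scene stay as the last step left them, time stands still between calls to the robot, and variables do not carry over. Pictures are saved under pics/ and viewed, at most 10 in all, crops included, and the job is handed in when it is done.

```bash
mkdir -p pics
python3 - <<'E'
from plant import env,optics,order,nets
import cv2,numpy as np
s=env.read_state();print(s['time'],s['tool_pos'],s['orientation'],s['grip_width'])
a=[]
for c in['scene','side']:
    im=optics.read_camera(c)[:,:,::-1]; a.append(im); np.save(f'{c}.npy',im)
    i=optics.camera_info(c);R=cv2.Rodrigues(i['rvec'])[0];print(c,-R.T@i['tvec'],R[2],i['mtx'][0,0])
    cv2.imwrite(f'pics/{c}0.png',cv2.resize(im,(800,600),interpolation=cv2.INTER_CUBIC))
    for n in['pry','nail_box','lid','rest','cup']:
        for d in nets.masks_of(c,n)[:3]:
            r=np.array(d['rect'])*[512,384,512,384]; m=d['region']; print(n,round(d['confidence'],2),r.round(0),im[m].mean(0).round()[::-1])
print(optics.camera_info('wrist'))
E
```

```text
0.0 [0.1997196  0.51220437 0.22389552] [ 1.84847376e-01  9.82767073e-01 -5.57586365e-04 -1.29223187e-04] 0.09411670669873096
scene [1.20594133 0.46315474 1.01328288] [-0.58179935 -0.38377844 -0.71709388] 420.6007147790473
pry 0.68 [228. 242.  72.  63.] [191. 145.  91.]
pry 0.63 [343. 241.  31.  48.] [166.  97.  60.]
pry 0.6 [391. 197.  56.   9.] [72. 31. 82.]
nail_box 0.69 [228. 241.  72.  62.] [190. 144.  91.]
nail_box 0.35 [177. 185.  21.  36.] [24. 47. 76.]
lid 0.87 [227. 236.  70.  53.] [215. 168. 107.]
rest 0.82 [338. 256.  47.  48.] [97. 63. 43.]
rest 0.43 [122. 191.  33.  36.] [24. 23. 21.]
rest 0.21 [254. 180.  30.  13.] [208. 169. 110.]
cup 0.8 [180. 185.  24.  31.] [26. 48. 77.]
cup 0.64 [227. 242.  69.  62.] [192. 146.  92.]
side [ 0.16539144 -0.87202232  1.10500138] [ 0.23569891  0.61953007 -0.7487513 ] 439.68395702721045
pry 0.72 [147. 157.  30.  23.] [77. 34. 90.]
pry 0.63 [227. 119.  17.  20.] [161.  80.  35.]
pry 0.33 [275. 351.  98.  63.] [226. 191. 138.]
nail_box 0.62 [300. 184.  65.  53.] [183. 141.  92.]
lid 0.63 [302. 181.  60.  47.] [215. 171. 112.]
rest 0.88 [231. 141.  28.  25.] [94. 59. 37.]
rest 0.55 [301. 178.  61.  48.] [216. 172. 113.]
cup 0.77 [309. 250.  28.  32.] [30. 56. 89.]
cup 0.55 [368. 288.  46.  47.] [29. 28. 25.]
{'mtx': array([[345.84433978,   0.        , 259.77548246],
       [  0.        , 345.84433978, 188.26384753],
       [  0.        ,   0.        ,   1.        ]]), 'tool_from_camera': array([[-1.62336742e-04, -9.63043495e-01, -2.69345873e-01,
         7.82288652e-02],
       [ 9.99998695e-01, -5.89204044e-04,  1.50398663e-03,
         2.32626730e-04],
       [-1.60710422e-03, -2.69345278e-01,  9.63042335e-01,
        -1.59940885e-01],
       [ 0.00000000e+00,  0.00000000e+00,  0.00000000e+00,
         1.00000000e+00]])}
```

View pics/scene0.png

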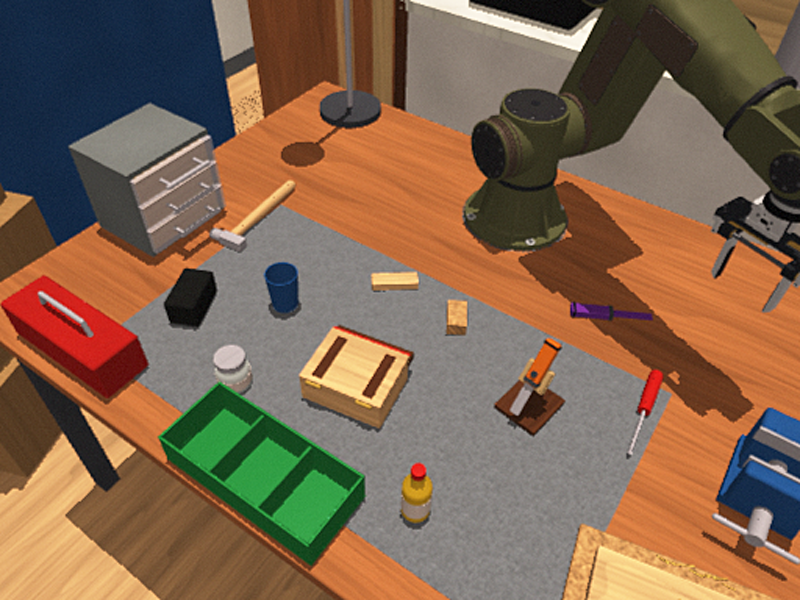

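View pics/side0.png

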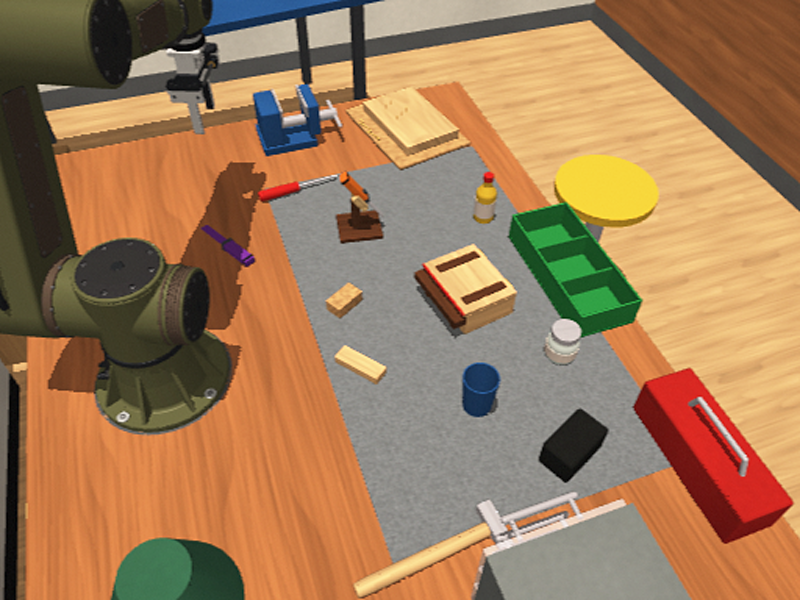

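Both views show the orange pry in its rest (scene 540,365; side 352,187), the box with its red lip towards the robot (scene 375,343; side 445,290), and the blue cup (scene 283,287; side 480,388). The purple tool is a look-alike. Next I triangulate rough positions.

```bash
cat > h.py <<'E'
from plant import env,optics,order,nets
import cv2,numpy as np
from scipy.spatial.transform import Rotation as Rn
from scipy.optimize import least_squares
def cam(c,st=None):
    """K, R(world->cam), t"""
    i=optics.camera_info(c)
    if c!='wrist': return i['mtx'],cv2.Rodrigues(i['rvec'])[0],np.ravel(i['tvec'])
    T=np.eye(4);T[:3,:3]=Rn.from_quat(st['orientation']).as_matrix();T[:3,3]=st['tool_pos']
    W=np.linalg.inv(T@i['tool_from_camera']);return i['mtx'],W[:3,:3],W[:3,3]
def proj(P,C):
    K,R,t=C;q=(np.atleast_2d(P)@R.T+t)@K.T;return q[:,:2]/q[:,2:]
def ray(uv,C):
    K,R,t=C;d=R.T@np.linalg.solve(K,[*uv,1]);return -R.T@t,d/np.linalg.norm(d)
def onz(uv,C,z):
    o,d=ray(uv,C);return o+d*(z-o[2])/d[2]
def tri(obs):
    A=0;b=0
    for uv,C in obs:
        o,d=ray(uv,C);M=np.eye(3)-np.outer(d,d);A=A+M;b=b+M@o
    P=np.linalg.solve(A,b);return P,[np.linalg.norm(proj(P,C)-uv).round(1) for uv,C in obs]
E
python3 - <<'E'
from h import *
S=cam('scene');D=cam('side');f=.64
pts={'butt':((553,345),(343,176)),'lipL':((340,329),(461,312)),'lipR':((411,357),(425,264)),'hingeL':((303,381),(516,292)),'hingeR':((384,405),(473,248)),'cuprim':((282,270),(480,374)),'cupbase':((286,307),(480,408)),'restfoot':((532,405),(360,226))}
for n,(a,b) in pts.items():
    P,e=tri([(np.array(a)*f,S),(np.array(b)*f,D)]);print(n,P.round(3),e)
E
```

```text
butt [0.453 0.287 0.154] [np.float64(0.7), np.float64(0.6)]
lipL [ 0.58  -0.084  0.065] [np.float64(0.7), np.float64(0.7)]
lipR [0.559 0.064 0.065] [np.float64(1.0), np.float64(0.9)]
hingeL [ 0.711 -0.066  0.057] [np.float64(0.8), np.float64(0.7)]
hingeR [0.674 0.082 0.061] [np.float64(2.2), np.float64(1.8)]
cuprim [ 0.544 -0.255  0.098] [np.float64(0.1), np.float64(0.1)]
cupbase [ 0.55  -0.259 -0.01 ] [np.float64(1.2), np.float64(1.3)]
restfoot [0.482 0.284 0.004] [np.float64(1.0), np.float64(0.8)]
```

```bash
python3 -m creep '-40 -16 -8 0 0 0; -40 -16 -8 0 0 0; -40 -16 -8 0 0 0; -40 -16 -8 0 0 0; -40 -16 -8 0 0 0; -40 -16 0 0 0 0; -40 -16 0 0 0 0; 0 0 0 0 0 0'
cat > w.py <<'E'
import sys;from h import *
n=sys.argv[1];s=env.read_state();im=optics.read_camera('wrist')[:,:,::-1]
np.savez(n+'.npz',im=im,p=s['tool_pos'],q=s['orientation'])
cv2.imwrite(f'pics/{n}.png',cv2.resize(im,(768,576),interpolation=cv2.INTER_CUBIC))
print(s['time'],np.round(s['tool_pos'],4),np.round(s['orientation'],4),s['grip_width'],np.round(s['qpos'],3))
E
python3 w.py w1
```

```text
time: 1.4
tool_pos: [0.4226, 0.3034, 0.2643]
orientation: [0.187, 0.982, -0.0, 0.0]
force: [-0.1, -0.4, -0.5]
grip_width: 0.0948
grasp_force: 0.0
1.4 [0.4226 0.3034 0.2643] [ 1.870e-01  9.824e-01 -2.000e-04  2.000e-04] 0.09482890082375349 [ 5.530e-01  2.040e-01  1.547e+00 -1.000e-03  1.390e+00 -6.420e-01]
```

View pics/w1.png

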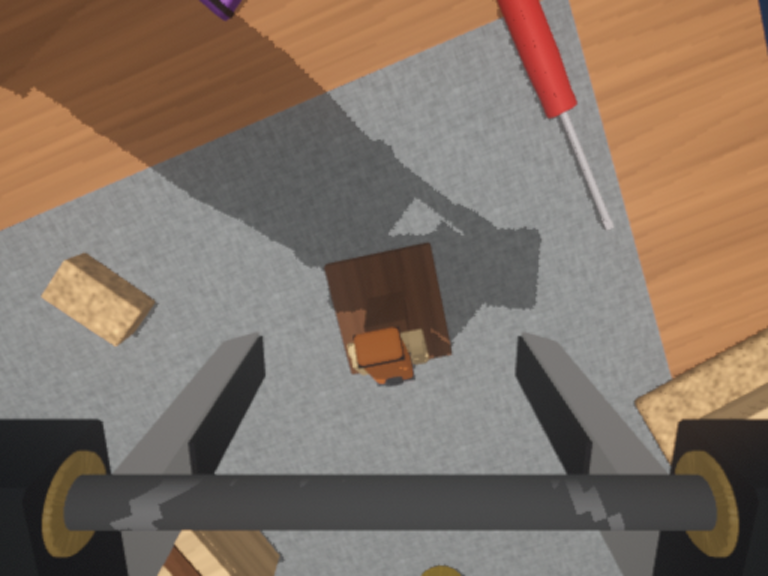

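The view shows the butt of the orange handle at (378,348), seen nearly end-on, with the rest base corners at (325,264), (430,244) and (452,353). I take a second view from farther forward.

```bash
python3 -m creep '-40 20 -10 0 0 0; -40 20 -10 0 0 0; -40 20 -10 0 0 0; 0 0 0 0 0 0'>/dev/null; python3 w.py w2
```

```text
1.85 [0.5566 0.3196 0.2934] [ 1.852e-01  9.827e-01 -1.000e-04 -1.000e-04] 0.09420192174334993 [ 0.464  0.477  1.122 -0.     1.544 -0.734]
```

View pics/w2.png

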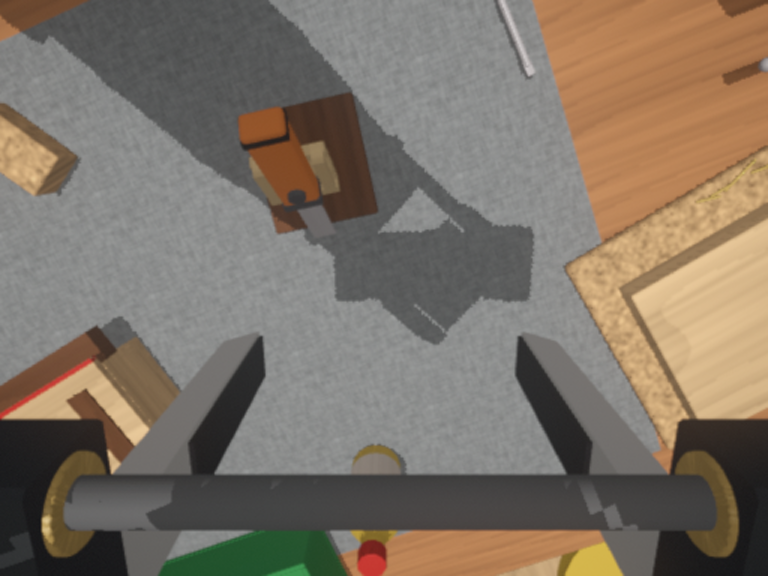

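The butt face centre is at (264,125), the front end near (300,200), and the rest base corners at (352,93), (377,212) and (277,233). I triangulate these.

```bash
cat >> h.py <<'E'
def wc(n):
    z=np.load(n+'.npz');return cam('wrist',dict(tool_pos=z['p'],orientation=z['q']))
E
python3 - <<'E'
from h import *
A=wc('w1');B=wc('w2');g=lambda *p:np.array(p)/1.5
r={}
for n,a,b in [('butt',(379,347),(264,125)),('c1',(430,244),(352,93)),('c2',(452,353),(377,212))]:
    r[n],e=tri([(g(*a),A),(g(*b),B)]);print(n,r[n].round(4),e)
d=r['c2']-r['c1'];yaw=np.arctan2(d[1],d[0]);print('rest yaw',yaw)
c3=onz(g(277,233),B,r['c2'][2]);d=r['c2']-c3;print('c3',c3,np.arctan2(d[1],d[0])-np.pi/2, np.linalg.norm(d),np.linalg.norm(r['c2']-r['c1']))
for yaw in(yaw,np.arctan2(d[1],d[0])-np.pi/2):
    ax=np.array([-np.sin(.611)*np.cos(yaw),-np.sin(.611)*np.sin(yaw),np.cos(.611)])
    for nm,k in(('front',-.088),('grip',-.026),('tip70',-.158)):
        P=r['butt']+ax*k;print(nm,P.round(4),(proj(P,A)*1.5).round(),(proj(P,B)*1.5).round())
# box
for p in [(100,330),(92,362),(122,320)]: print(p,[onz(g(*p),B,z).round(4) for z in(.053,.063,.067)])
E
```

```text
butt [0.4527 0.2862 0.1552] [np.float64(0.5), np.float64(0.5)]
c1 [0.4407 0.3328 0.0068] [np.float64(0.1), np.float64(0.1)]
c2 [0.5375 0.3166 0.0082] [np.float64(0.3), np.float64(0.3)]
rest yaw -0.1660987657635554
c3 [0.52284821 0.22869647 0.00820998] -0.16502402921874437 0.08911300448932981 0.09819447167799966
front [0.5025 0.2779 0.0831] [[396. 371.]] [[306. 200.]]
grip [0.4674 0.2838 0.1339] [[386. 355.]] [[278. 152.]]
tip70 [0.5421 0.2712 0.0258] [[405. 385.]] [[329. 240.]]
front [0.5025 0.2779 0.0831] [[397. 371.]] [[306. 200.]]
grip [0.4674 0.2838 0.1339] [[386. 355.]] [[278. 152.]]
tip70 [0.5421 0.2713 0.0258] [[405. 385.]] [[329. 240.]]
(100, 330) [array([0.5393, 0.0716, 0.053 ]), array([0.5379, 0.0785, 0.063 ]), array([0.5374, 0.0812, 0.067 ])]
(92, 362) [array([0.5619, 0.051 , 0.053 ]), array([0.5599, 0.0584, 0.063 ]), array([0.5591, 0.0614, 0.067 ])]
(122, 320) [array([0.5382, 0.0927, 0.053 ]), array([0.5369, 0.0991, 0.063 ]), array([0.5363, 0.1016, 0.067 ])]
```

Heights and sizes agree with the text (base 98 x 89 mm). I line up above the grip point.

```bash
python3 -m creep '0 0 0 0 0 -0.1; 0 0 0 0 0 -0.107; 41 -25 0 0 0 0; 41 -25 20 0 0 0; 0 0 40 0 0 0; 0 0 0 0 0 0'
cat > d.py <<'E'
import sys;from h import *
# target TCP -> delta in tool axes (mm)
s=env.read_state();R=Rn.from_quat(s['orientation']).as_matrix()
t=np.array([float(v) for v in sys.argv[1:4]]);print((R.T@(t-s['tool_pos'])*1e3).round(1),'\n',R.round(3),np.round(s['qpos'],3))
E
python3 d.py .4674 .2838 .1339
```

```text
time: 2.5
tool_pos: [0.4629, 0.2833, 0.2322]
orientation: [0.081, 0.997, -0.001, -0.002]
force: [-0.6, -0.1, 0.3]
grip_width: 0.0941
grasp_force: 0.0
[-4.8  1.6 98.2] 
 [[-0.987  0.162 -0.005]
 [ 0.162  0.987 -0.002]
 [ 0.005 -0.003 -1.   ]] [ 0.482  0.281  1.527  0.     1.339 -0.926]
```

```bash
python3 -m creep '-5 1 30 0 0 0; 0 1 30 0 0 0; 0 0 25 0 0 0; 0 0 13 0 0 0; 0 0 0 0 0 0; 0 0 0 0 0 0' ; python3 d.py .4674 .2838 .1339; python3 -m creep '0 0 0 0 0 0; 0 0 0 0 0 0; 0 0 0 0 0 0; 0 0 0 0 0 0; 0 0 0 0 0 0; 0 0 0 0 0 0' 0
```

```text
time: 3.1
tool_pos: [0.472, 0.2852, 0.1387]
orientation: [0.082, 0.997, 0.0, 0.001]
force: [0.6, -0.1, 0.6]
grip_width: 0.0938
grasp_force: 0.0
[ 4.3 -2.1  4.8] 
 [[-0.986  0.164  0.001]
 [ 0.164  0.986  0.001]
 [-0.001  0.001 -1.   ]] [ 0.477  0.387  1.614  0.     1.139 -0.929]
time: 3.7
tool_pos: [0.4715, 0.2846, 0.1373]
orientation: [0.082, 0.997, 0.0, 0.0]
force: [-0.3, -0.1, -0.3]
grip_width: 0.0491
grasp_force: 0.0
```

```bash
python3 -m creep '3 -1 3 0 0 0; 0 0 0 0 0 0; 0 0 0 0 0 0; 0 0 0 0 0 0; 0 0 0 0 0 0; 0 0 0 0 0 0' 0;python3 d.py .4674 .2838 .1339
```

```text
time: 4.3
tool_pos: [0.4683, 0.2841, 0.1341]
orientation: [0.082, 0.997, -0.0, -0.0]
force: [-0.9, -1.2, -1.1]
grip_width: 0.0261
grasp_force: 30.0
[ 0.8 -0.5  0.2] 
 [[-0.986  0.164 -0.   ]
 [ 0.164  0.986 -0.   ]
 [ 0.    -0.    -1.   ]] [ 0.478  0.386  1.627  0.     1.129 -0.928]
```

```bash
python3 -m creep '-12 0 -8 0 0 0; -16 0 -11 0 0 0; -16 0 -11 0 0 0; -16 0 -11 0 0 0; 0 0 -30 0 0 0; 0 0 -40 0 0 0; 0 0 -30 0 0 0; 0 0 0 0 0 0'; python3 d.py .46 .12 .29
```

```text
time: 5.1
tool_pos: [0.5286, 0.2747, 0.2797]
orientation: [0.082, 0.997, 0.002, 0.003]
force: [0.8, 1.2, -1.9]
grip_width: 0.0259
grasp_force: 30.0
[  42.2 -163.9  -11.2] 
 [[-0.986  0.164  0.007]
 [ 0.164  0.986  0.003]
 [-0.006  0.004 -1.   ]] [ 0.418  0.366  1.306 -0.     1.462 -0.988]
```

```bash
python3 -m creep '11 -41 -3 0 0 0; 11 -41 -3 0 0 0; 10 -41 -3 0 0 0; 10 -41 -2 0 0 0; 0 0 0 0 0 -0.1; 0 0 0 0 0 -0.1; 0 0 0 0 0 -0.1; 0 0 0 0 0 0; 0 0 0 0 0 0'|head -3; python3 w.py b1; python3 -m creep '0 -45 0 0 0 0; 0 -45 0 0 0 0; 0 -45 0 0 0 0; 0 -45 0 0 0 0; 0 -45 0 0 0 0; 0 0 0 0 0 0; 0 0 0 0 0 0'|head -3; python3 w.py b2; python3 -c "
import cv2,numpy as np
a=[cv2.imread(f'pics/b{i}.png') for i in(1,2)]
cv2.imwrite('pics/b12.png',np.vstack([a[0][130:430],a[1][130:430]]))"
```

```text
time: 6.0
tool_pos: [0.4591, 0.1194, 0.2856]
orientation: [-0.066, 0.998, -0.0, -0.0]
6.0 [0.4591 0.1194 0.2856] [-6.610e-02  9.978e-01 -1.000e-04 -4.000e-04] 0.025865332827708323 [ 0.177  0.086  1.633 -0.     1.423 -1.526]
time: 6.75
tool_pos: [0.4894, -0.104, 0.2858]
orientation: [-0.066, 0.998, 0.0, -0.0]
6.75 [ 0.4894 -0.104   0.2858] [-6.590e-02  9.978e-01  2.000e-04 -4.000e-04] 0.025553714545917944 [-0.283  0.147  1.565  0.     1.43  -1.985]
```

View pics/b12.png

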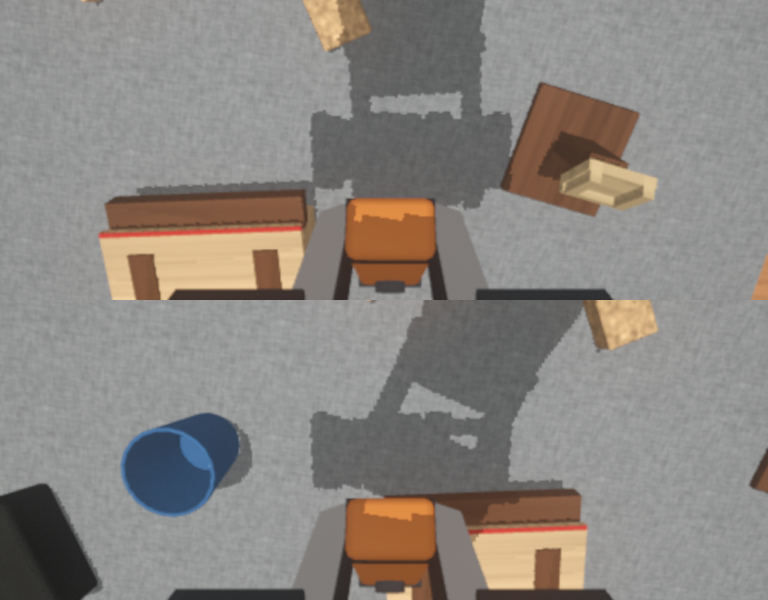

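Top (b1): the red lip runs from (100,365) to (302,359) full-image px. Bottom (b2): its right end is at (586,356), and the cup rim is centred at (168,302). The tool is firmly in the jaws. I fit the red lip by colour.

Run:
```python
from h import *
L={}
for n in('b1','b2'):
    im=np.load(n+'.npz')['im'].astype(int);b,g,r=im[...,0],im[...,1],im[...,2]
    m=(r>120)&(g<r*.45)&(b<r*.45)&(np.abs(r-g)>80)
    m[:200]=0;m[270:]=0
    k,lab,st,_=cv2.connectedComponentsWithStats(m.astype(np.uint8),connectivity=8)
    m=np.isin(lab,[i for i in range(1,k) if st[i,4]>10 and st[i,2]>st[i,3]*3])
    v,u=np.nonzero(m);print(n,st[1:][st[1:,4]>10].tolist())
    us=np.unique(u);top=[v[u==x].min() for x in us];bot=[v[u==x].max()+1 for x in us]
    C=wc(n);pt=np.polyfit(us,top,1);pb=np.polyfit(us,bot,1);L[n]=(us.min(),us.max()+1,pt,pb,C)
    for z,p in((.060,pt),(.067,pb)):
        e=[onz((x,np.polyval(p,x)),C,z) for x in(us.min(),us.max()+1)];d=e[1]-e[0]
        print(z,e[0].round(4),e[1].round(4),'yaw',np.arctan2(-d[0],d[1]).round(4),np.linalg.norm(d).round(4))
a,b=L['b1'],L['b2']
for k in(2,3): print('tri right end',tri([((a[1],np.polyval(a[k],a[1])),a[4]),((b[1],np.polyval(b[k],b[1])),b[4])]))
# cup
C=b[4];im=np.load('b2.npz')['im']
print('cup rim',onz(np.array((168,302))/1.5,C,.09),nets.look_for('wrist','cup')[:1])
```

```text
b1 [[67, 238, 134, 7, 269]]
0.06 [ 0.587  -0.0983  0.06  ] [0.5592 0.0618 0.06  ] yaw 0.1718 0.1625
0.067 [ 0.5858 -0.0946  0.067 ] [0.5586 0.0629 0.067 ] yaw 0.1713 0.1599
b2 [[313, 237, 78, 5, 143]]
0.06 [ 0.5752 -0.027   0.06  ] [0.5592 0.0657 0.06  ] yaw 0.1705 0.0941
0.067 [ 0.5747 -0.0282  0.067 ] [0.5587 0.0629 0.067 ] yaw 0.1733 0.0925
tri right end (array([0.55652533, 0.06261972, 0.06639237]), [np.float64(0.2), np.float64(0.2)])
tri right end (array([0.55866272, 0.0629088 , 0.0670038 ]), [np.float64(0.1), np.float64(0.1)])
cup rim [ 0.5460363  -0.25667805  0.09      ] [{'rect': [0.6357, 0.7181, 0.257, 0.2128], 'confidence': 0.71}]
```

Lid width 160 mm and lip top z 67 mm both match. Next I tilt to the prying attitude.

```bash
python3 -m creep '20 0 0 0 0 -0.04; 20 0 0 0 -0.14 0; 0 0 0 0 -0.14 0; 0 0 0 0 -0.14 0; 0 0 0 0 -0.14 0; 0 0 0 0 -0.086 0; 0 0 0 0 0 0'; python3 d.py .418 -.0427 .126
```

```text
time: 7.55
tool_pos: [0.449, -0.1088, 0.2857]
orientation: [-0.083, 0.945, 0.028, 0.317]
force: [0.6, 0.1, -1.0]
grip_width: 0.0262
grasp_force: 30.0
[111.5  70.3 116. ] 
 [[-0.786 -0.174  0.593]
 [-0.139  0.985  0.106]
 [-0.603  0.001 -0.798]] [-0.536 -0.232  2.046  0.535  0.883 -2.532]
```

```bash
cat > kin.py <<'E'
from h import *
D=np.array([[.5497,.2239,.3,1.521],[.5203,.2643,.204,1.547],[.6418,.2934,.477,1.122],[.5477,.1341,.386,1.627],[.5957,.2797,.366,1.306],[.4744,.2856,.086,1.633],[.5003,.2858,.147,1.565]])
f=lambda p,q2,q3:np.array([p[0]+p[1]*np.sin(q2)+p[2]*np.sin(q2+q3)+p[3]*np.cos(q2+q3),p[4]+p[1]*np.cos(q2)+p[2]*np.cos(q2+q3)-p[3]*np.sin(q2+q3)])
res=lambda p:(f(p,D[:,2],D[:,3])-D[:,:2].T).ravel()
s=least_squares(res,[0,.4,.4,0,.1]);p=s.x
if __name__=='__main__':
    print(p.round(3),np.abs(s.fun).max().round(4))
    w=f(p,-.232,2.046);R=Rn.from_quat([-.083,.945,.028,.317]).as_matrix();t=np.array([.449,-.1088,.2857])
    # wrist rel: world wrist = (r cos q1, r sin q1, z+L) = t - L*zt
    for L in np.arange(.05,.3,.05):
        W=np.array([w[0]*np.cos(.536),-w[0]*np.sin(.536),w[1]+L]);print(L.round(2),(W-(t-L*R[:,2])).round(3))
E
python3 kin.py
```

```text
[ 0.     0.424  0.449  0.042 -0.029] 0.0013
0.05 [-0.137 -0.054 -0.041]
0.1 [-0.107 -0.048 -0.031]
0.15 [-0.078 -0.043 -0.021]
0.2 [-0.048 -0.038 -0.01 ]
0.25 [-0.018 -0.032 -0.   ]
```

```bash
python3 -m creep '0 40 0 0.051 0 0.068; 0 40 0 0 0 0; 0 40 0 0 0 0; 0 0 0 0 0 0;0 0 0 0 0 0'|tail -3; python3 d.py .408 .0193 .13
```

```text
force: [-0.4, 0.0, -0.8]
grip_width: 0.0257
grasp_force: 30.0
[114.9  18.3 109.5] 
 [[-0.796 -0.108  0.596]
 [-0.087  0.994  0.064]
 [-0.599 -0.001 -0.801]] [-0.17  -0.35   2.127  0.242  0.756 -1.975]
```

```bash
python3 -m creep '29 5 27 0 0 0; 29 5 27 0 0 0; 29 5 27 0 0 0; 28 4 27 0 0 0; 0 0 0 0 0 0; 0 0 0 0 0 0; 0 0 0 0 0 0'|tail -3; python3 d.py .408 .0193 .13
python3 - <<'E'
from h import *
s=env.read_state();R=Rn.from_quat(s['orientation']).as_matrix();t=s['tool_pos']
# pry axis direction (towards tip) in tool frame: 35deg fwd of z
ax=R@np.array([-np.sin(.611),0,np.cos(.611)]);print('axis',ax.round(3),'tip70',(t+.132*ax).round(4))
o=[]
for c in('scene','side'):
    im=optics.read_camera(c)[:,:,::-1].copy();np.save(c+'1.npy',im);C=cam(c)
    pp=proj(np.array([t+(.062+l)*ax for l in(0,.06,.07,.08)]),C);print(c,pp.round(1).tolist())
    m=pp.mean(0).astype(int);x,y=m-[33,25];o.append(cv2.resize(im[y:y+50,x:x+66],None,fx=12,fy=12,interpolation=cv2.INTER_CUBIC)[:300*2]);print('crop origin',x,y)
cv2.imwrite('pics/tip1.png',cv2.resize(np.vstack(o),None,fx=.5,fy=.5))
E
```

```text
force: [0.5, -0.1, -1.1]
grip_width: 0.0258
grasp_force: 30.0
[1.9 1.4 2. ] 
 [[-0.794 -0.104  0.599]
 [-0.083  0.995  0.062]
 [-0.602 -0.    -0.799]] [-0.134 -0.177  2.403  0.472  0.316 -2.215]
axis [ 0.946  0.099 -0.309] tip70 [0.5333 0.031  0.0919]
scene [[268.7, 192.5], [259.4, 209.2], [257.8, 212.1], [256.3, 215.0]]
crop origin 227 182
side [[248.7, 173.1], [265.0, 171.7], [267.7, 171.5], [270.3, 171.2]]
crop origin 229 146
```

View pics/tip1.png

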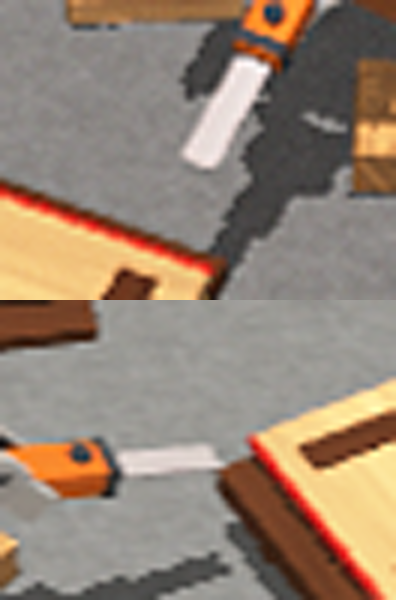

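Top (scene crop): the blade tip is at (202,163) → px (260.7,209.2). Bottom (side crop): the tip is at (217,161) → px (265.2,172.8). The blade looks about 60 mm long.

Run:
```python
from h import *
s=env.read_state();R=Rn.from_quat(s['orientation']).as_matrix();t=s['tool_pos']
S=cam('scene');D=cam('side')
T=tri([((260.7,209.2),S),((265.2,172.8),D)]);F=tri([((269.2,191.7),S),((248.2,173),D)])
print(t,T,F,np.linalg.norm(T[0]-F[0]));d=(T[0]-F[0]);print('pitch',np.arcsin(-d[2]/np.linalg.norm(d)),'yaw',np.arctan2(d[1],d[0]))
print('tip from TCP in tool',(R.T@(T[0]-t)*1e3).round(1),'dist',np.linalg.norm(T[0]-t))
# same cameras on the lip's right end (top edge): camera bias vs wrist (0.5587 .0629 .067)
print('lip proj',proj([[.5587,.0629,.067],[.5858,-.0946,.067]],S),proj([[.5587,.0629,.067],[.5858,-.0946,.067]],D))
```

```text
[0.40809255 0.01812888 0.13242722] (array([0.5219815 , 0.03024007, 0.09207737]), [np.float64(1.0), np.float64(0.9)]) (array([0.46509246, 0.02406401, 0.11496962]), [np.float64(0.1), np.float64(0.1)]) 0.06163247308006979
pitch 0.38055051533762085 yaw 0.10813982979398075
tip from TCP in tool [-67.2   0.2 101.2] dist 0.12143098549753087
lip proj [[261.81254952 228.11648392]
 [212.90478292 209.89446396]] [[271.28214756 168.3121024 ]
 [297.49150295 200.91384   ]]
```

```bash
python3 -m creep '-12.5 0 9.5 0 0 0; -12.5 0 9.5 0 0 0; 9 0 12.5 0 0 0; 9 0 12.5 0 0 0; 0 0 0 0 0 0; 0 0 0 0 0 0; 0 0 0 0 0 0'; python3 -m creep '1.2 0 1.6 0 0 0; 0 0 0 0 0 0;0 0 0 0 0 0'|sed -n '1,4p';python3 -m creep '1.2 0 1.6 0 0 0; 0 0 0 0 0 0;0 0 0 0 0 0'|sed -n '2p;4p'
```

```text
time: 9.55
tool_pos: [0.4393, 0.0218, 0.1008]
orientation: [-0.05, 0.947, 0.017, 0.316]
force: [-0.1, -0.8, -1.6]
grip_width: 0.0264
grasp_force: 30.0
time: 9.85
tool_pos: [0.4388, 0.0218, 0.0978]
orientation: [-0.05, 0.947, 0.017, 0.316]
force: [-0.2, -0.9, -1.3]
tool_pos: [0.4387, 0.0219, 0.0954]
force: [0.0, 0.0, -1.4]
```

```bash
for i in 1 2 3; do :; done
python3 -m creep '0.6 0 0.8 0 0 0; 0 0 0 0 0 0;0 0 0 0 0 0'|sed -n '2p;4p'; python3 -m creep '0.6 0 0.8 0 0 0; 0 0 0 0 0 0;0 0 0 0 0 0'|sed -n '2p;4p'; python3 -m creep '0.6 0 0.8 0 0 0; 0 0 0 0 0 0;0 0 0 0 0 0'|sed -n '2p;4p'
```

```text
tool_pos: [0.4387, 0.0219, 0.0945]
force: [-0.2, -0.4, -1.2]
tool_pos: [0.4387, 0.0218, 0.0935]
force: [0.7, 0.2, -1.1]
tool_pos: [0.4388, 0.0218, 0.0926]
force: [-0.8, -0.6, 1.0]
```

```bash
python3 -m creep '0.3 0 0.4 0 0 0; 0 0 0 0 0 0;0 0 0 0 0 0'|sed -n '1,2p;4p'
python3 - <<'E'
from h import *
s=env.read_state();print(s['force'],s['torque'])
o=[]
for c in('scene','side'):
    im=optics.read_camera(c)[:,:,::-1].copy();C=cam(c)
    m=proj(s['tool_pos']+[.12,.01,-.04],C)[0].astype(int);x,y=m-[33,25];o.append(cv2.resize(im[y:y+50,x:x+66],None,fx=6,fy=6,interpolation=cv2.INTER_CUBIC));print(x,y)
cv2.imwrite('pics/tip2.png',np.vstack(o))
E
```

```text
time: 11.35
tool_pos: [0.4388, 0.0218, 0.0922]
force: [-2.1, 0.5, 1.9]
[-2.05858412  0.49608434  1.93304122] [0.07682501 0.08521041 0.01540533]
219 201
241 152
```

View pics/tip2.png

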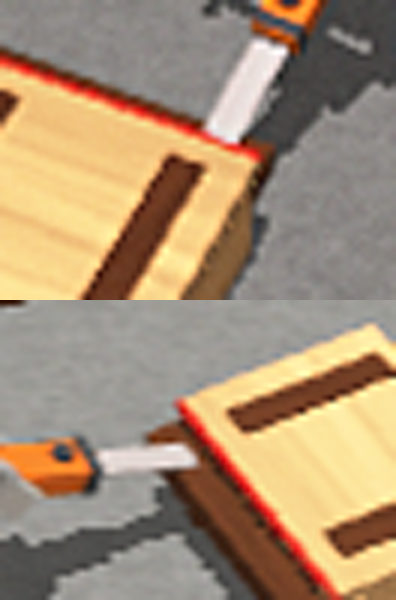

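The tip rests on the sill (side view, 195,457) about 7 mm short of the lip. I ease it off slightly and slide it in.

```bash
python3 -m creep '-0.7 0 -0.9 0 0 0; -2.4 0 1.8 0 0 0; -2.4 0 1.8 0 0 0; 0 0 0 0 0 0'|sed -n '2p;4p'; python3 -m creep '-2.4 0 1.8 0 0 0; 0 0 0 0 0 0; 0 0 0 0 0 0'|sed -n '2p;4p';  python3 -m creep '-2.4 0 1.8 0 0 0; 0 0 0 0 0 0; 0 0 0 0 0 0'|sed -n '2p;4p'
```

```text
tool_pos: [0.445, 0.0225, 0.0931]
force: [0.6, 0.1, -1.4]
tool_pos: [0.4477, 0.0228, 0.0931]
force: [-0.7, -0.3, -1.3]
tool_pos: [0.4507, 0.0231, 0.0931]
force: [-0.3, 0.3, -0.8]
```

```bash
for k in 1; do python3 -m creep '-1.2 0 0.9 0 0 0; 0 0 0 0 0 0; 0 0 0 0 0 0'|sed -n '2p;4p'; done; python3 -m creep '-1.2 0 0.9 0 0 0; 0 0 0 0 0 0; 0 0 0 0 0 0'|sed -n '2p;4p';python3 -m creep '-1.2 0 0.9 0 0 0; 0 0 0 0 0 0; 0 0 0 0 0 0'|sed -n '2p;4p'
```

```text
tool_pos: [0.4522, 0.0233, 0.0931]
force: [0.2, -0.5, -2.7]
tool_pos: [0.4534, 0.0234, 0.093]
force: [-4.6, -1.1, -0.6]
tool_pos: [0.454, 0.0236, 0.0924]
force: [-19.1, -3.7, 9.2]
```

The wall is reached, so the blade is fully under the lip. I back off a touch and lift.

```bash
python3 -m creep '1 0 -0.7 0 0 0; -2 0 -2.6 0 0 0; 0 0 0 0 0 0; 0 0 0 0 0 0'|sed -n '2p;3p;4p'; python3 -m creep '-2 0 -2.6 0 0 0; -2 0 -2.6 0 0 0; 0 0 0 0 0 0; 0 0 0 0 0 0'|sed -n '2p;3p;4p';  python3 -m creep '-3 0 -4 0 0 0; -3.6 0 -4 0 0 0; 0 0 0 0 0 0; 0 0 0 0 0 0'|sed -n '2p;3p;4p'
```

```text
tool_pos: [0.4537, 0.0235, 0.0961]
orientation: [-0.05, 0.948, 0.017, 0.315]
force: [-6.0, -1.3, -0.3]
tool_pos: [0.454, 0.0235, 0.1027]
orientation: [-0.05, 0.947, 0.017, 0.315]
force: [-1.6, -0.8, -1.8]
tool_pos: [0.4547, 0.0235, 0.1133]
orientation: [-0.05, 0.947, 0.017, 0.316]
force: [0.1, -0.8, -2.0]
```

```bash
cat > v.py <<'E'
import sys;from h import *
s=env.read_state();print(s['time'],s['force'].round(1) if hasattr(s['force'],'round') else s['force'])
o=[]
for c in('scene','side'):
    im=optics.read_camera(c)[:,:,::-1].copy();C=cam(c)
    m=proj([float(a) for a in sys.argv[2:5]],C)[0].astype(int);x,y=m-[50,32];o.append(cv2.resize(im[y:y+64,x:x+100],None,fx=4.5,fy=4.5,interpolation=cv2.INTER_CUBIC));print(x,y)
cv2.imwrite(f'pics/{sys.argv[1]}.png',np.vstack(o))
E
python3 v.py l1 .58 .02 .07
```

```text
14.55 [ 0.1 -0.8 -2. ]
195 193
232 143
```

View pics/l1.png

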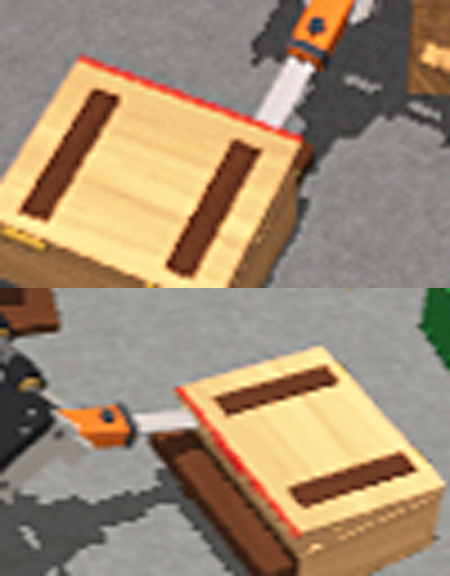

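The lid is raised with the blade under the red lip (side view, 195,420). I follow the arc on up.

```bash
python3 -m creep '-5 0 -2 0 0 0; -5 0 -2 0 0 0; -5 0 -2 0 0 0; -5 0 -2 0 0 0; 0 0 0 0 0 0; 0 0 0 0 0 0'|sed -n '2p;3p;4p'; python3 -m creep '-6 0 -2 0 0 0; -6 0 -2 0 0 0; -6 0 -2 0 0 0; -6 0 -2 0 0 0; 0 0 0 0 0 0; 0 0 0 0 0 0'|sed -n '2p;3p;4p'
```

```text
tool_pos: [0.4661, 0.0246, 0.1321]
orientation: [-0.05, 0.947, 0.016, 0.316]
force: [-0.6, 0.1, -1.0]
tool_pos: [0.4806, 0.0261, 0.1532]
orientation: [-0.05, 0.947, 0.016, 0.316]
force: [-0.2, 0.2, -1.5]
```

```bash
python3 -m creep '-5.4 0 -2 0 0 0; -5.4 0 -2 0 0 0; -5.4 0 -2 0 0 0; -5.4 0 -2 0 0 0'|sed -n '2p;4p'; python3 -m creep '-5.5 0 -0.7 0 0 0; -5.5 0 -0.7 0 0 0; -5.5 0 -0.7 0 0 0; -5.5 0 -0.7 0 0 0'|sed -n '2p;4p'; python3 v.py l2 .58 .02 .12
```

```text
tool_pos: [0.4927, 0.0276, 0.1722]
force: [-1.9, 2.0, -4.7]
tool_pos: [0.5086, 0.0292, 0.1875]
force: [-1.6, 1.3, -4.8]
16.65 [-1.6  1.3 -4.8]
195 182
233 132
```

View pics/l2.png

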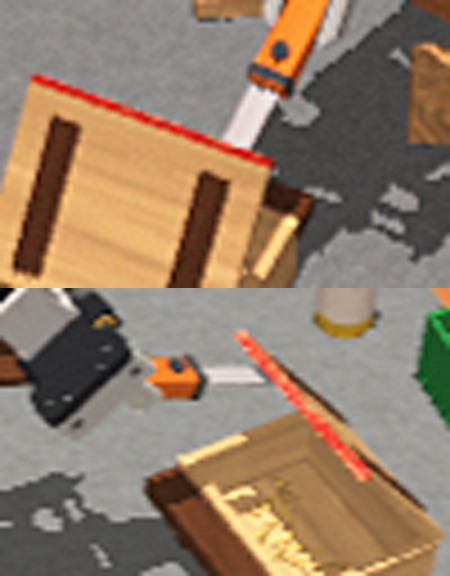

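The lid is at about 50 degrees with the blade pushing its underside, and the gripper is well clear. I carry on past 60 degrees.

```bash
python3 -m creep '-5.6 0 0.5 0 0 0; -5.6 0 0.5 0 0 0; -5.6 0 0.5 0 0 0; -5.6 0 0.5 0 0 0'|sed -n '2p;4p'; python3 -m creep '-5.4 0 1.5 0 0 0; -5.4 0 1.5 0 0 0; -5.4 0 1.5 0 0 0; -5.4 0 1.5 0 0 0; -5.4 0 3 0 0 0; -5 0 3.5 0 0 0'|sed -n '2p;4p'
python3 - <<'E'
from h import *
# lid angle from the lip's red, scene+side: predicted lip ends (top edge) for several angles vs red mask
hx=np.array([.985,.171,0]);hy=np.array([-.171,.985,0]);H=np.array([.5722,-.0159,.060])+.129*hx
for c in('scene','side'):
    im=optics.read_camera(c)[:,:,::-1].astype(int);b,g,r=im[...,0],im[...,1],im[...,2]
    m=(r>110)&(g<r*.35)&(b<r*.35);C=cam(c);best=[]
    for th in np.arange(.6,1.9,.02):
        n=np.array([np.sin(th),0,np.cos(th)]);e=np.array([-np.cos(th),0,np.sin(th)])
        sc=0
        for k in(.002,.0035,.005):
            q=.129*e+k*n;P=[H+q[0]*hx+q[2]*np.array([0,0,1])+w*hy for w in np.linspace(-.075,.075,40)]
            uv=proj(P,C).round().astype(int);sc+=m[uv[:,1],uv[:,0]].sum()
        best.append((sc,th.round(2)))
    print(c,sorted(best)[::-1][:4])
E
```

```text
tool_pos: [0.5277, 0.0312, 0.1993]
force: [-3.1, 1.7, -4.2]
tool_pos: [0.561, 0.0346, 0.2088]
force: [-3.2, 1.0, -0.7]
scene [(np.int64(69), np.float64(1.44)), (np.int64(35), np.float64(1.46)), (np.int64(35), np.float64(1.42)), (np.int64(1), np.float64(1.4))]
side [(np.int64(38), np.float64(1.42)), (np.int64(21), np.float64(1.44)), (np.int64(16), np.float64(1.4)), (np.int64(2), np.float64(1.46))]
```

The lid stands at about 1.43 rad in both views. I withdraw straight back, rise, and level the gripper.

```bash
python3 -m creep '24 0 -18 0 0 0; 32 0 -24 0 0 0; 24 0 -18 0 0 0; -24 0 -32 0 0 0; -24 0 -32 0 0 0; 0 0 0 0 0.14 0; 0 0 0 0 0.14 0; 0 0 0 0 0.14 0; 0 0 0 0 0.14 0; 0 0 0 0 0.086 0' |sed -n '2p;4p'; python3 -m creep '0 -20 0 0 0 0.136; 0 -20 0 0 0 0.136; 0 -20 0 0 0 0.136; 0 -20 0 0 0 0.136; 0 0 0 0 0 0' ; python3 d.py .546 -.2567 .29
```

```text
tool_pos: [0.4617, 0.0241, 0.2889]
force: [0.0, 0.6, -1.4]
time: 19.35
tool_pos: [0.453, -0.0561, 0.2886]
orientation: [0.22, 0.975, -0.001, -0.001]
force: [-0.2, 0.2, -1.3]
grip_width: 0.0256
grasp_force: 30.0
[-170.2 -141.1   -1.3] 
 [[-0.903  0.43  -0.001]
 [ 0.43   0.903 -0.001]
 [ 0.001 -0.001 -1.   ]] [-2.030e-01  4.300e-02  1.672e+00 -1.000e-03  1.428e+00 -1.329e+00]
```

```bash
python3 -m creep '0 -47 0 0 0 0; 0 -47 0 0 0 0; -20 -47 0 0 0 0; -40 0 0 0 0.1 0; -40 0 0 0 0.12 0; 0 0 0 0 0.13 0; 0 0 0 0 0.13 0; 0 0 0 0 0.13 0; 0 0 0 0 0 0; 0 0 0 0 0 0'; python3 d.py .546 -.2567 .26
```

```text
time: 20.35
tool_pos: [0.4819, -0.2224, 0.2842]
orientation: [0.207, 0.932, 0.064, -0.289]
force: [0.3, 0.6, -0.7]
grip_width: 0.0259
grasp_force: 30.0
[-73.6  -3.9 -21.2] 
 [[-0.747  0.424 -0.513]
 [ 0.35   0.906  0.239]
 [ 0.566 -0.001 -0.825]] [-0.488  0.576  1.095 -0.033  2.071 -1.628]
```

```bash
python3 -m creep '-25 -2 -7 0 0 0; -25 -2 -7 0 0 0; -23.6 0 -7 0 0 0; 0 0 0 0 0 0; 0 0 0 0 0 0; 0 0 0 0 0 0'|sed -n '2p;4p'
python3 - <<'E'
from h import *
s=env.read_state();t=s['tool_pos'];o=[];print(t)
for c in('scene','side'):
    im=optics.read_camera(c)[:,:,::-1].copy();C=cam(c);print(c,proj([t,t-[0,0,.062],t-[0,0,.122],[.546,-.2567,.09]],C).round(1).tolist())
    m=proj(t-[0,0,.1],C)[0].astype(int);x,y=m-[33,40];o.append(cv2.resize(im[y:y+90,x:x+66],None,fx=6,fy=6,interpolation=cv2.INTER_CUBIC));print(x,y)
cv2.imwrite('pics/cup.png',np.hstack(o))
E
```

```text
tool_pos: [0.5448, -0.2567, 0.2619]
force: [-1.0, 0.4, -1.0]
[ 0.5448034  -0.2567177   0.26186449]
scene [[173.7, 131.1], [176.2, 147.8], [178.5, 162.8], [180.0, 174.7]]
144 117
side [[313.9, 201.8], [311.4, 217.1], [309.0, 230.7], [307.6, 241.1]]
276 185
```

View pics/cup.png

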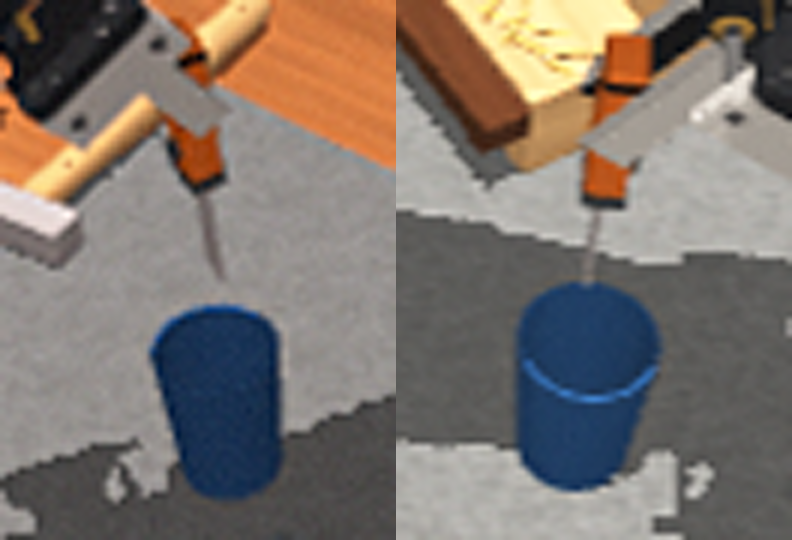

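The tool is close to vertical. Its tip is at scene px (181,163.7) and side px (308,232.3), just above the cup mouth.

Run:
```python
from h import *
S=cam('scene');D=cam('side');s=env.read_state();R=Rn.from_quat(s['orientation']).as_matrix()
T=tri([((181,163.7),S),((308,232.3),D)]);F=tri([((178.7,147.8),S),((310.7,218.8),D)]);print(T,F)
Rim=tri([((180,174.5),S),((307.5,241.5),D)]);print(Rim)
c=np.array([.546,-.2567,0]);m=(T[0]+F[0])/2;v=c-m;v[2]=0;print('shift',v,(R.T@v*1e3).round(1),'down1',R.T@[0,0,-1])
```

```text
(array([ 0.54056077, -0.25464803,  0.13310291]), [np.float64(0.9), np.float64(1.0)]) (array([ 0.540078  , -0.25620958,  0.19564921]), [np.float64(1.2), np.float64(1.3)])
(array([ 0.54511923, -0.25755259,  0.08979474]), [np.float64(0.0), np.float64(0.0)])
shift [ 0.00568061 -0.0012712   0.        ] [-4.7  1.3 -3.2] down1 [-0.56659032  0.00141527  0.82399843]
```

```bash
python3 -m creep '-4.7 1 -3 0 0 0; -12 0 17.5 0 0 0; -12 0 17.5 0 0 0; -12 0 17.5 0 0 0; -12 0 17.5 0 0 0; -10 0 14.5 0 0 0; 0 0 0 0 0 0; 0 0 0 0 0 0'|sed -n '2p;4p'; python3 d.py .5505 -.258 .15
```

```text
tool_pos: [0.5504, -0.2585, 0.1583]
force: [0.9, -0.4, 0.1]
[-4.6  0.5  6.9] 
 [[-0.744  0.425 -0.515]
 [ 0.351  0.905  0.241]
 [ 0.568 -0.001 -0.823]] [-0.487  0.859  0.922 -0.031  1.965 -1.622]
```

Tip should be about 30 mm above the bench. I descend until it touches the cup floor.

```bash
python3 -m creep '-6 0 8.2 0 0 0; 0 0 0 0 0 0; 0 0 0 0 0 0'|sed -n '2p;4p'; python3 -m creep '-2.9 0 4.1 0 0 0; 0 0 0 0 0 0; 0 0 0 0 0 0'|sed -n '2p;4p'; python3 -m creep '-1.7 0 2.5 0 0 0; 0 0 0 0 0 0; 0 0 0 0 0 0'|sed -n '2p;4p'
```

```text
tool_pos: [0.5504, -0.2586, 0.1475]
force: [0.1, -0.5, -0.8]
tool_pos: [0.5504, -0.2586, 0.1423]
force: [0.3, -0.2, -1.6]
tool_pos: [0.5504, -0.2586, 0.1393]
force: [-0.1, 0.0, -2.4]
```

```bash
python3 -m creep '-1.7 0 2.5 0 0 0; 0 0 0 0 0 0; 0 0 0 0 0 0'|sed -n '2p;4p'; python3 -m creep '-1.7 0 2.5 0 0 0; 0 0 0 0 0 0; 0 0 0 0 0 0'|sed -n '2p;4p'; python3 -m creep '-1.1 0 1.6 0 0 0; 0 0 0 0 0 0; 0 0 0 0 0 0'|sed -n '2p;4p'
```

```text
tool_pos: [0.5504, -0.2586, 0.1362]
force: [1.1, 0.1, -1.3]
tool_pos: [0.5503, -0.2586, 0.1332]
force: [-0.3, -0.4, -1.0]
tool_pos: [0.5504, -0.2586, 0.1313]
force: [-0.3, 0.9, -0.7]
```

```bash
python3 -m creep '-1.4 0 2 0 0 0; 0 0 0 0 0 0; 0 0 0 0 0 0'|sed -n '2p;4p'; python3 -m creep '0 0 0 0 0 0;0 0 0 0 0 0;0 0 0 0 0 0;0 0 0 0 0 0;0 0 0 0 0 0;0 0 0 0 0 0;0 0 0 0 0 0;0 0 0 0 0 0' 0.7; python3 -m creep '0 0 -10 0 0 0; 0 0 -20 0 0 0; 0 0 -20 0 0 0; 0 0 -30 0 0 0; 0 0 -30 0 0 0;0 0 -20 0 0 0; 0 0 0 0 0 0; 0 0 0 0 0 0;0 0 0 0 0 0'
python3 - <<'E'
from h import *
c=np.array([.546,-.2567,0]);obs=[]
for n in('scene','side'):
    im=optics.read_camera(n)[:,:,::-1].copy();C=cam(n);hsv=cv2.cvtColor(im,cv2.COLOR_BGR2HSV)
    np.save(n+'2.npy',im);m0=proj(c+[0,0,.12],C)[0].astype(int)
    m=np.zeros(im.shape[:2],bool);w=np.s_[m0[1]-40:m0[1]+30,m0[0]-35:m0[0]+35]
    h=hsv[w];m[w]=(h[...,0]<13)&(h[...,0]>4)&(h[...,1]>200)&(h[...,2]>60)
    k,l,st,ce=cv2.connectedComponentsWithStats(m.astype(np.uint8));i=1+np.argmax(st[1:,4]);v,u=np.nonzero(l==i)
    P=np.c_[u,v].astype(np.float32);vx,vy,_,_=cv2.fitLine(P,cv2.DIST_L2,0,.01,.01).ravel()
    s=np.sign(vy) ; e=(P-P.mean(0))@[vx*s,vy*s];a=P.mean(0)
    obs.append((C,a+np.array([vx,vy])*s*e.min(),a+np.array([vx,vy])*s*e.max()));print(n,st[i],obs[-1][1:],nets.look_for(n,'cup')[:1])
t=tri([(o[1],o[0]) for o in obs]);b=tri([(o[2],o[0]) for o in obs]);print(t,b);d=t[0]-b[0];print('lean',np.arccos(d[2]/np.linalg.norm(d)),np.linalg.norm(d))
x=np.hstack([np.load(n+'2.npy')[int(o[2][1])-45:int(o[2][1])+45,int(o[2][0])-33:int(o[2][0])+33] for n,o in zip(('scene','side'),obs)])
cv2.imwrite('pics/end.png',cv2.resize(x,None,fx=6,fy=6,interpolation=cv2.INTER_CUBIC))
E
```

```text
tool_pos: [0.5504, -0.2586, 0.1288]
force: [0.6, 0.2, -1.6]
time: 24.75
tool_pos: [0.5504, -0.2586, 0.1289]
orientation: [0.208, 0.932, 0.064, -0.291]
force: [0.3, -0.5, -0.6]
grip_width: 0.0653
grasp_force: 0.0
time: 25.65
tool_pos: [0.6169, -0.2897, 0.2345]
orientation: [0.208, 0.931, 0.065, -0.292]
force: [-0.4, 0.4, -0.6]
grip_width: 0.0659
grasp_force: 0.0
scene [164 162  16  19 116] (array([165.2902 , 162.81036], dtype=float32), array([177.26373, 181.13452], dtype=float32)) [{'rect': [0.356, 0.4813, 0.04, 0.0932], 'confidence': 0.88}]
side [310 226  16  23 184] (array([323.15063, 226.08331], dtype=float32), array([311.44525, 247.24626], dtype=float32)) [{'rect': [0.5992, 0.6491, 0.0402, 0.081], 'confidence': 0.66}]
(array([ 0.58097699, -0.26992907,  0.16030869]), [np.float64(1.0), np.float64(1.1)]) (array([ 0.55621579, -0.26390108,  0.06532458]), [np.float64(0.3), np.float64(0.4)])
lean 0.26212812935677166 0.09834345228364634
```

The tool leans 0.26 rad with its front end about 12 mm off the cup axis. The cup is where it was and the gripper is about 55 mm clear. Handing in.

```bash
python3 -c "
from plant import order
print(order.finish_job())"
```

```text
the job is handed in; nothing more can be done
None
```

The job is handed in, but no verdict came back: the lid was last measured at about 1.43 rad (82 degrees), and the pry tool stands released, blade down, in the upright cup, leaning about 0.26 rad.

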